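# Fit the seed plate on the metering unit's splined shaft

### The arm

A 6-joint arm with a two-finger parallel gripper is mounted at the origin on the work surface. World frame = base frame: x ahead of the robot, y to its left, z up, the work surface at z = 0. Lengths are in m, angles in rad, forces in N, time in s.
With the tool pointing down it reaches from about 0.325 to 0.775 m from the base axis. Payload 5.5 kg.
Tool frame: the origin (TCP) lies midway between the tips of the shut fingers; the grasp point (between the pads) lies 19 mm behind it; z points along the fingers, y is the line along which they close (so a half turn about z gives the same grasp; the last joint's range is limited). The gripper opens to 85 mm and grips with 20 to 120 N. Pads are 22 mm wide; open, the fingers measure 114 mm over their backs; the gripper's body (76 mm by 85 mm) begins 54 mm behind the grasp point. The pads swing forward as they close: fully open they stand 13 mm farther back than shut.
Start: joints at [1.207, 0.091, 1.231, -0, 1.82, -0.057], TCP at [0.181, 0.572, 0.231] pointing down, gripper open.
Joint ranges: [-2.87, 2.87], [-0.86, 2.18], [0.17, 2.46], [-1.51, 4.65], [0.06, 2.69], [-2.65, 2.65]. Speed limits (rad/s): [2.57, 2.57, 3.01, 3.14, 3.14, 3.14].

### API

Orientations are given as a unit quaternion [x, y, z, w].
In Python, from station import arm gives the robot as it stands.
- The arm moves only by the shell command python3 -m creep 'ROWS' [OPENING] [FORCE]. ROWS is JSON, one flat list of numbers, 6 for each row, row after row: the shift along the tool's x, y, z in cm, then the turn, a rotation vector about the tool's x, y, z in degrees. A call has exactly 5 rows; each row is the pose to reach, as a shift and turn from the pose commanded when the call began, along the tool's axes at that moment; what a row does not reach only later rows make up. A row lasts 1/12 s, in which the tool goes at most 41.7 mm and 7.16 degrees, less where a joint would pass 70% of its speed; a pose out of reach is approached as far as the arm can. A call with a gripper value outside its range is refused whole. OPENING is the finger opening in cm, from 0 to 8.54, set as the call begins (- or left out, the last holds). The fingers move at their own pace and stop on an object; FORCE is the grip in N (left out, the last holds). Time passes only in rows, so rows that repeat a pose let the fingers close, or fill a call up. It gives the time, the measured TCP pose, the force, the opening and the grip force at its end, in the units of the state.
- arm.observe(): the state, without advancing time (a new reading comes with each control period).
- arm.get_image(name): name is "side" or "top" or "wrist"; returns a dict with "frame" (420x560x3 uint8, blue, green, red), "fovy" (degrees; the focal length in pixels is half the picture's height over the tangent of half this angle, whatever the lens; pixels are square), "cx", "cy" (the principal point, pixels), "rvec" (rotation vector, rad) and "tvec" (3), from world to camera coordinates, as OpenCV has them. Camera axes: x right, y down, z forward; pixel columns grow to the right and rows downward; lengths in m; the calibration is good to about 2 mm. A picture is of the moment at which its call begins. There is no depth.
- arm.sign_off(): hands the job in; it is judged then, once.
The state is a dict: "t": time; "joint_pos": joint angles; "dq": joint speeds; "joint_efforts": joint torques, N m; "tool_pos": TCP position; "ee_rot": TCP orientation; "contact_force": force on the tool from outside, world axes, zero at the start; "moment": the same for the moment, N m; "width": opening from 0.0 (shut) to 1.0 (fully open); "gripper_force": force on a finger pad.
Only numpy, scipy, OpenCV 4.12 (cv2) and the standard library are available. Lean on these libraries where they do the work, as an engineer would, in place of code of your own. Each camera call takes 0.05 s, during which the arm holds its last target. There are 200 camera calls.

### The job

Fit the seed plate with the flat wing grip onto the upright splined shaft of the grey seed-metering unit: turn it to and fro under a light push until the teeth mesh, and slide it fully home without forcing it. Then turn the keeper clip fully over the plate's rim so that it is held down. Leave everything else on the table where it is.

Things in the scene. Friction and masses are not known exactly. Their poses are not given: they have to be found in the camera images.
- seed_plate: Loose aluminium seed plate, about 0.3 kg, lying flat, hub up: disc 104 mm across, 8 mm thick, 20 small dark cells; hub 52 mm across, flat top 41 mm above the underside. Origin: centre of the underside, z up. The bore opens below, 36 mm deep, 4 inward teeth 90 deg apart (first 45 deg from x), 14.1 mm wide, tips 13 mm from the axis, 0 to 18 mm above the underside; grooves out to 20 mm.
- wing (a point): Centre of the top of the plate's flat wing grip, which stands on the hub: 44 mm long (plate's x), 14 mm thick (plate's y), 26 mm tall, its top 67 mm above the plate's underside.
- meter: Grey painted seed-metering unit, fixed to the table, 160 mm (its x) by 225 mm (its y, from -85 to +140), top 70 mm above the table. Origin: on the table, below the shaft's axis. It carries the shaft and the keeper clip.
- seat (a point): Centre of the flat dark shoulder (60 mm across, 75 mm above the table) at the foot of the upright steel splined shaft, on the shaft's axis, z up. The underside of a plate that is home lies on it. The teeth must not be forced: over 60 N of contact force between plate and unit, summed over all teeth flanks and faces, damages them; a push of 5 to 15 N and small turns of the wrist are safe.
- teeth_top (a point): On the shaft's axis at the top of its teeth, 22 mm above the seat. 4 teeth 90 deg apart, 7 mm wide, out to 19 mm; core 24 mm across, going on as a pilot nose to 4 mm above this point, then a cone to 12 mm across at 10 mm. The shaft's turn is unknown (point axes do not show it); the gearbox holds it up to 0.6 N m. A plate not within 0.05 rad of a tooth match stops with its underside here.
- keeper (a joint): Turn of the keeper clip in rad about an upright pivot, anticlockwise from above; it stays where left (0.06 N m friction). 0 is open: nose along the unit's -x, tail along its +x. At 1.57 the nose points at the shaft, over the plate's rim, 2.5 mm above the disc of a plate that is home. Stop at 1.75. Starts between 0 and 0.35.
- keeper_pivot (a point): On the keeper's pivot axis, 78 mm from the shaft's axis along the unit's +y, at mid-thickness of the clip's 6 mm flat steel bar, 88.5 mm above the table. The bar's nose reaches 39 mm from the pivot, its tail 37 mm.
- keeper_pin (a point): Centre of the top of the thumb pin, an upright round steel pin 12 mm across standing 30 mm above the keeper's tail, 30 mm from the pivot. The pin's top is 121.5 mm above the table. It moves with the keeper; it is pinched or pushed to turn it.
- small_plate: Bystander: smaller loose plate, 80 mm disc, round hub 36 mm across and round knob on top, 46 mm high; no wing. Origin: centre of the underside. Either plate may lie in either of two places.
- cup: Bystander: loose blue cup, 72 mm across, 85 mm high. Origin: centre of the underside.
- flask: Bystander: red flask, 104 mm across, 285 mm high. Origin: centre of the underside.
- seed_box: Bystander: open plywood box 150 x 150 x 90 mm. Origin: centre of the underside.
- jar: Bystander: small glass jar 60 mm across, 60 mm high. Origin: centre of the underside.
Not all that is in view belongs to the job. What is shaped like the seed_plate but turquoise is not meant.

How it is judged:
By the outcome, as a careful person would: the job done as asked, in the order asked, and still so for the second after the job is handed in, with the robot touching nothing.
It also fails if it takes over 72 s, if anything falls off the work surface, if the arm or the gripper's body presses on something with over 40 N, if the wrist force passes 120 N, or if a joint passes its speed limit or range.

## Working session

There is one attempt and no reset: what is moved stays moved. The work goes in short steps, Python scripts to look and compute and a shell command to move; the robot and the scene stay as the last step left them, time stands still between calls to the robot, and variables do not carry over. Pictures are saved under pics/ and viewed, at most 10 in all, crops included, and the job is handed in when it is done.

```bash
ls; mkdir -p pics
cat > h.py <<'E'
import numpy as np, cv2, json
from station import arm
from scipy.spatial.transform import Rotation as R
def snap(n,save=None):
    d=arm.get_image(n)
    if save: cv2.imwrite(f'pics/{save}.png',d['frame'])
    return d
def cam(d):
    f=210/np.tan(np.radians(d['fovy'])/2); K=np.array([[f,0,d['cx']],[0,f,d['cy']],[0,0,1.]])
    Rm=cv2.Rodrigues(np.array(d['rvec'],float))[0]; t=np.array(d['tvec'],float).ravel()
    return K,Rm,t
def ray(d,u,v):
    K,Rm,t=cam(d); return -Rm.T@t, Rm.T@np.linalg.inv(K)@np.array([u,v,1.])
def plane(d,u,v,z):
    o,r=ray(d,u,v); return o+r*(z-o[2])/r[2]
def proj(d,p):
    K,Rm,t=cam(d); q=K@(Rm@np.asarray(p,float)+t); return q[:2]/q[2]
E
python3 - <<'E'
from h import *
ims=[snap(n) for n in("side","top","wrist")]
for n,d in zip("stw",ims):
    cv2.imwrite(f'pics/{n}0.png',d['frame']); K,Rm,t=cam(d); print(n,d['fovy'],d['cx'],d['cy'],-Rm.T@t,Rm[2], [k for k in d])
import pickle; pickle.dump(ims,open('im0.pkl','wb'))
print(arm.observe())
E
```

```text
pics
s 55.362428286015415 279.9211136875885 209.8704552681681 [ 0.08603744 -0.55544826  0.75767794] [ 0.48459616  0.61299258 -0.62402457] ['frame', 'fovy', 'cx', 'cy', 'rvec', 'tvec']
t 44.42140469749438 281.583768120905 212.16922434714124 [0.47235239 0.06590703 1.31049656] [ 0.07914866  0.00121779 -0.99686208] ['frame', 'fovy', 'cx', 'cy', 'rvec', 'tvec']
w 59.802498601917215 276.0146376809178 210.87868460992502 [0.11140453 0.59481596 0.37290397] [ 0.27569975 -0.08808588 -0.95719931] ['frame', 'fovy', 'cx', 'cy', 'rvec', 'tvec']
{'t': 0.15, 'joint_pos': array([ 1.20732617e+00,  9.17003476e-02,  1.23161690e+00,  7.94627463e-07,
        1.81979288e+00, -5.67205567e-02]), 'dq': array([ 0.00139126, -0.00288143, -0.00054096,  0.00012158,  0.00138639,
       -0.00072538]), 'joint_efforts': array([ 2.33048078e-03, -4.59369135e+01, -4.18527353e+01, -3.76883719e-06,
        9.49747249e-03,  3.33838284e-05]), 'tool_pos': array([0.18111466, 0.57178943, 0.23039766]), 'ee_rot': array([ 1.52774042e-01,  9.88260854e-01, -7.41970956e-04, -1.58613267e-04]), 'contact_force': array([-0.30944826, -0.04606798, -0.02942633]), 'moment': array([-0.06200141,  0.03627491,  0.03377881]), 'gripper_force': 0.0, 'width': 0.9960057680817312}
```

View pics/t0.png

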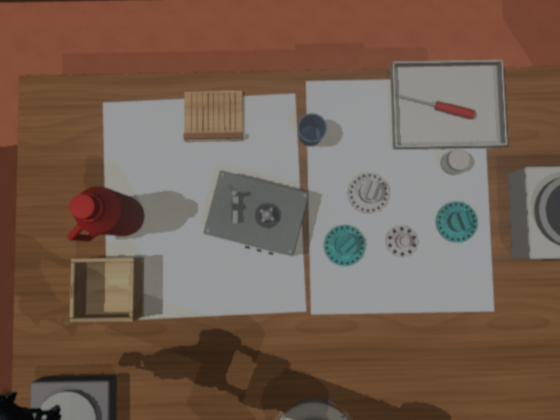

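View pics/s0.png

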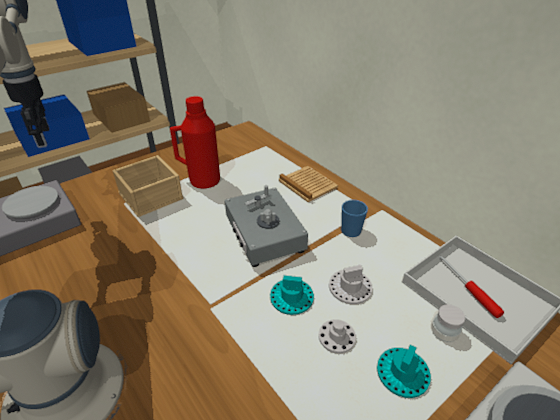

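The top view shows the seed plate at about (369,193), the small plate at (402,240), the meter's shaft at about (267,214), and the keeper at (236,190–220) left of it, with the meter's +y to the left. I'll enlarge these.

Run:
```python
from h import *; import pickle
s,t,w=pickle.load(open('im0.pkl','rb'))
def crop(d,x,y,ww,hh,k): return cv2.resize(d['frame'][y:y+hh,x:x+ww],None,fx=k,fy=k,interpolation=cv2.INTER_CUBIC)
a=crop(t,200,165,133,100,3); b=crop(t,335,155,133,100,3)
c=crop(s,215,180,133,100,3); e=crop(s,300,250,133,100,3)
cv2.imwrite('pics/c1.png',np.vstack([np.hstack([a,b]),np.hstack([c,e])]))
for uv in [(220,172),(307,190),(295,254),(207,233)]: print(uv,plane(t,*uv,.07))
print('shaft',plane(t,267,214,.1),'plate',plane(t,369,193,.008),'pin',plane(t,236,190,.1215))
```

```text
(220, 172) [0.67154836 0.21571097 0.07      ]
(307, 190) [0.62376054 0.00481423 0.07      ]
(295, 254) [0.46943308 0.03689274 0.07      ]
(207, 233) [0.5235348  0.24820099 0.07      ]
shaft [0.56472136 0.10187993 0.1       ] plate [ 0.62090231 -0.15594133  0.008     ] pin [0.62033841 0.17256329 0.1215    ]
```

View pics/c1.png

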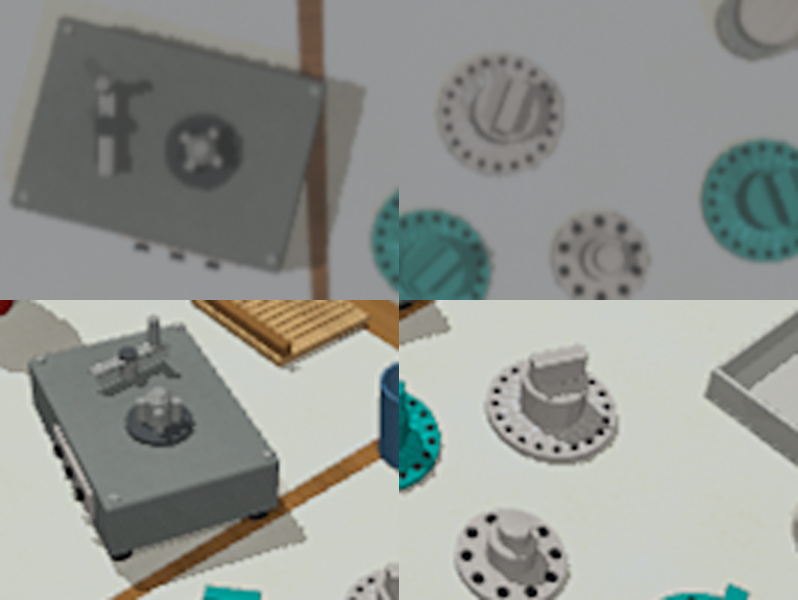

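```bash
cat >> h.py <<'E'
def delta(p,yaw=None):
    "shift (cm) to world p in tool axes, turn (deg) about tool z to bring tool y to world yaw (mod 180)"
    o=arm.observe(); r=R.from_quat(o['ee_rot']); s=100*r.inv().apply(np.asarray(p)-o['tool_pos'])
    ty=r.apply([0,1,0]); y0=np.degrees(np.arctan2(ty[1],ty[0]))
    tz=None if yaw is None else -((yaw-y0+90)%180-90)
    return np.round(s,2),np.round(y0,1),tz
E
python3 - <<'E'
from h import *; import pickle
s,t,w=pickle.load(open('im0.pkl','rb'))
P=np.array([plane(t,*uv,.07)[:2] for uv in [(220.5,172),(307,191.5),(294.5,254.5),(205,233)]])
M=np.array([[80,140],[80,-85],[-80,-85],[-80,140]])/1000
A=P-P.mean(0);B=M-M.mean(0)
ang=np.arctan2((B[:,0]*A[:,1]-B[:,1]*A[:,0]).sum(),(A*B).sum());c,sn=np.cos(ang),np.sin(ang);Q=np.array([[c,-sn],[sn,c]])
o=P.mean(0)-Q@M.mean(0); print('meter',o,np.degrees(ang),'res mm',1000*(P-(M@Q.T+o)))
print('shoulder top',plane(t,267.7,215.3,.075),'side',plane(s,215+160/3-0,180+(422-300)/3,.075))
print('pivot',o+Q@[0,.078],'pin t',plane(t,200+103/3,165+85/3,.1215))
print('plate t',plane(t,368.8,192.8,.008),'s',plane(s,350.7,284,.008))
print(delta([.53,.11,.26]),[round(float(x),2) for x in arm.observe()['tool_pos']])
E
```

```text
meter [0.56426748 0.10093761] -13.901236610436667 res mm [[-4.0321025  -3.12418268]
 [-1.4063254   5.68367381]
 [ 2.0664463   0.47010945]
 [ 3.37198161 -3.02960058]]
shoulder top [0.56345996 0.10098323 0.075     ] side [0.56375161 0.09795716 0.075     ]
pivot [0.5830069  0.17665309] pin t [0.61260005 0.17651902 0.1215    ]
plate t [ 0.62142344 -0.15544784  0.008     ] s [ 0.62577515 -0.15271949  0.008     ]
(array([-47.2 , -33.49,  -2.91]), np.float64(72.4), None) [0.18, 0.57, 0.23]
```

```bash
python3 -m creep '[-3.3,-2.3,-0.2,0,0,0,-6.6,-4.7,-0.4,0,0,0,-9.9,-7.0,-0.6,0,0,0,-13.2,-9.3,-0.8,0,0,0,-16.5,-11.7,-1,0,0,0]' 
python3 -m creep '[-3.3,-2.3,-0.2,0,0,0,-6.6,-4.7,-0.4,0,0,0,-9.9,-7.0,-0.6,0,0,0,-13.2,-9.3,-0.8,0,0,0,-16.5,-11.7,-1,0,0,0]' 
python3 -m creep '[-3.3,-2.3,-0.2,0,0,0,-6.6,-4.7,-0.4,0,0,0,-9.9,-7.0,-0.6,0,0,0,-14,-10,-1,0,0,0,-14,-10,-1,0,0,0]'
python3 - <<'E'
from h import *; import pickle
d=snap('wrist','w1'); pickle.dump(d,open('w1.pkl','wb')); o=arm.observe(); print(o['t'],o['tool_pos'],o['ee_rot'],proj(d,[.564,.101,.097]),proj(d,[.613,.1765,.1215]))
E
```

```text
t: 0.57
tool_pos: [0.3037, 0.4091, 0.2409]
ee_rot: [0.152, 0.988, -0.0, -0.0]
contact_force: [0.8, 1.0, -0.3]
width: 1.001
gripper_force: 0.0
t: 0.98
tool_pos: [0.4258, 0.2475, 0.2512]
ee_rot: [0.153, 0.988, 0.0, -0.0]
contact_force: [1.4, 0.9, -0.5]
width: 0.997
gripper_force: 0.0
t: 1.4
tool_pos: [0.5307, 0.1068, 0.2605]
ee_rot: [0.155, 0.988, -0.001, 0.0]
contact_force: [0.2, 0.8, 0.5]
width: 1.002
gripper_force: 0.0
1.45 [0.53032086 0.10760468 0.26040809] [ 1.55543676e-01  9.87828607e-01 -8.49017223e-04 -2.95843476e-04] [280.63502791 226.18215892] [384.12671599 262.2320618 ]
```

View pics/w1.png

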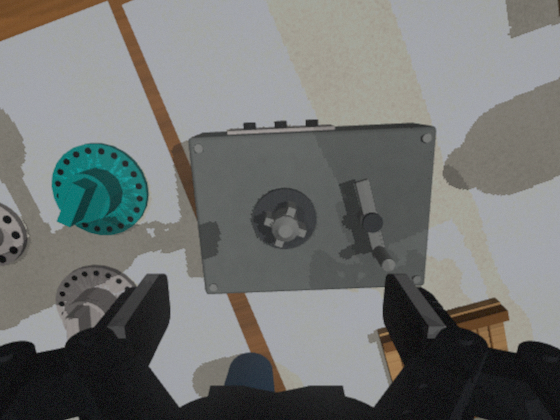

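The wrist view shows the shoulder disc around (284,219), the teeth around (285,228), the keeper pivot about (372,222), and the pin top about (389,259). I'll enlarge the shaft to read its turn.

Run:
```python
from h import *; import pickle
d=pickle.load(open('w1.pkl','rb'))
a=cv2.resize(d['frame'][182:257,246:321],None,fx=8,fy=8,interpolation=cv2.INTER_CUBIC)
a=cv2.convertScaleAbs(a,alpha=1.6,beta=0)
cv2.imwrite('pics/c2.png',a)
```

```text
(no output)
```

View pics/c2.png

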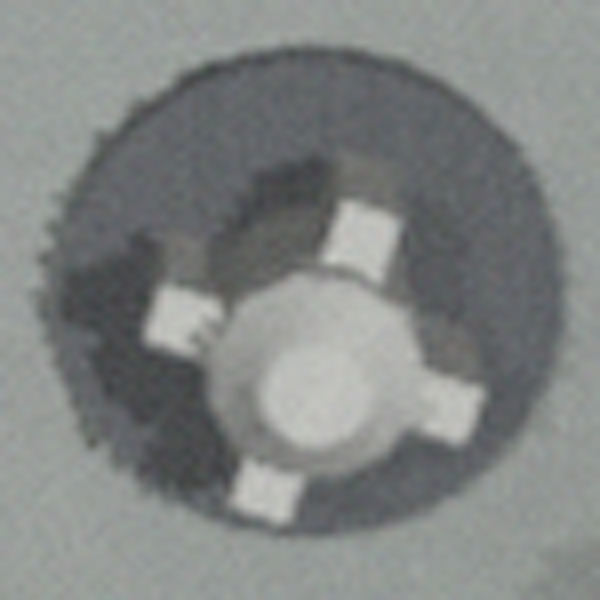

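Run:
```python
from h import *; import pickle
d=pickle.load(open('w1.pkl','rb'))
c=lambda u,v:((u+.5)/8-.5+246,(v+.5)/8-.5+182)
T=np.array([plane(d,*c(*p),.097)[:2] for p in[(363,242),(448,408),(267,490),(185,320)]])
print('teeth',T,'ctr',T.mean(0)); r=T-T.mean(0); print(np.linalg.norm(r,axis=1),np.degrees(np.arctan2(r[:,1],r[:,0]))%90)
print('shoulder',plane(d,*c(304,290),.075),'nose',plane(d,*c(318,395),.107))
pv=plane(d,372,222,.0985);pn=plane(d,389,259,.1215);print('pivot',pv,'pin',pn, np.linalg.norm(pn-pv))
print('plate',delta([.6225,-.155,.25]), proj(d,[.6225,-.155,.008]))
```

```text
teeth [[0.55406099 0.11363662]
 [0.57545197 0.11694254]
 [0.57862333 0.09474667]
 [0.55665047 0.09225797]] ctr [0.56619669 0.10439595]
[0.01525337 0.01559093 0.01573308 0.01544218] [52.71270976 53.5848088  52.17067149 51.81584241]
shoulder [0.5642722  0.10406105 0.075     ] nose [0.56600363 0.10447931 0.107     ]
pivot [0.58437924 0.1788086  0.0985    ] pin [0.61135578 0.18105582 0.1215    ] 0.035521588868287955
plate (array([-16.84, -22.16,   1.07]), np.float64(72.1), None) [ 95.59170241 305.41952138]
```

```bash
python3 -m creep '[-2,-3.2,0.7,0,0,0,-4,-6.4,1.4,0,0,0,-6,-9.5,2.1,0,0,0,-8,-12.7,2.8,0,0,0,-10,-15.9,3.5,0,0,0]' 
python3 -m creep '[-2,-3.1,0.7,0,0,0,-4,-6.2,1.5,0,0,0,-4,-6.2,1.5,0,0,0,-4,-6.2,1.5,0,0,0,-4,-6.2,1.5,0,0,0]' 4.5 40
python3 - <<'E'
from h import *; import pickle
d=snap('wrist','w2'); pickle.dump(d,open('w2.pkl','wb')); o=arm.observe(); print(o['t'],o['tool_pos'],o['ee_rot'],proj(d,[.6225,-.155,.008]))
u,v=proj(d,[.6225,-.155,.03]).astype(int);x0,y0=max(u-100,0),max(v-75,0);print(x0,y0)
cv2.imwrite('pics/c3.png',cv2.convertScaleAbs(cv2.resize(d['frame'][y0:y0+150,x0:x0+200],None,fx=4,fy=4,interpolation=cv2.INTER_CUBIC),alpha=1.2))
E
```

```text
t: 1.87
tool_pos: [0.5756, -0.0703, 0.2259]
ee_rot: [0.152, 0.988, 0.0, -0.0]
contact_force: [0.4, 0.6, -0.3]
width: 1.0
gripper_force: 0.0
t: 2.28
tool_pos: [0.595, -0.1401, 0.2111]
ee_rot: [0.152, 0.988, 0.0, -0.0]
contact_force: [0.6, 0.0, 0.2]
width: 0.528
gripper_force: 0.0
2.3333 [ 0.5951488  -0.13967176  0.21170409] [1.52048987e-01 9.88372886e-01 3.49024635e-04 1.50575772e-04] [268.77930895 210.62490077]
168 142
```

View pics/c3.png

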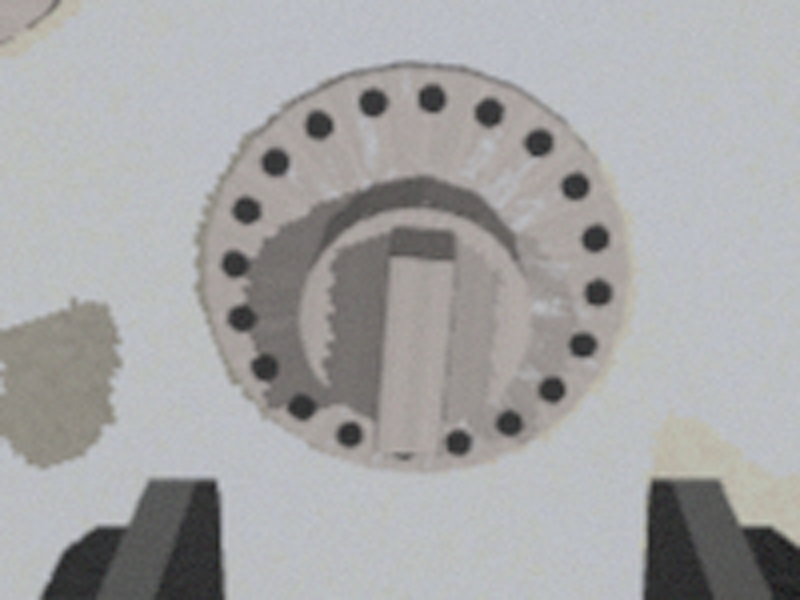

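The seed plate is in clear view: disc centre about crop (415,270), cells all round it, and the wing top corners at (389,257), (453,262), (440,455) and (378,450).

Run:
```python
from h import *; import pickle
d=pickle.load(open('w2.pkl','rb'))
c=lambda u,v:((u+.5)/4-.5+168,(v+.5)/4-.5+142)
C=[(373,102),(432,98),(490,112),(539,142),(575,186),(596,238),(598,292),(583,345),(553,389),(510,423),(458,442),(349,434),(302,406),(265,367),(242,318),(235,264),(246,210),(275,162),(319,125)]
P=np.array([plane(d,*c(*p),.008)[:2] for p in C])
s=np.linalg.lstsq(np.c_[2*P,np.ones(len(P))],(P**2).sum(1),rcond=None)[0]; print('plate',s[:2],'r',np.sqrt(s[2]+s[:2]@s[:2]))
W=np.array([plane(d,*c(*p),.067)[:2] for p in[(389,257),(453,262),(440,455),(378,450)]])
print('wing',W.mean(0)); a=(W[0]+W[1]-W[2]-W[3])/2; print(np.linalg.norm(a),np.degrees(np.arctan2(a[1],a[0])))
w=(W.mean(0)+s[:2])/2; y=np.degrees(np.arctan2(a[1],a[0]))+90
print(w,y,delta([*w,.045],y))
```

```text
plate [ 0.62397321 -0.15217919] r 0.045051124261559106
wing [ 0.62355258 -0.15201627]
0.042824346154404655 158.92794747528288
[ 0.62376289 -0.15209773] 248.92794747528288 (array([-3.1 , -0.34, 16.67]), np.float64(72.5), np.float64(3.5806811443632114))
```

```bash
python3 -m creep '[-2,-0.2,2,0,0,2,-3.1,-0.3,4,0,0,3.6,-3.1,-0.3,7,0,0,3.6,-3.1,-0.3,10,0,0,3.6,-3.1,-0.3,12,0,0,3.6]' 
python3 -m creep '[0,0,2,0,0,0,0,0,3.5,0,0,0,0,0,4.5,0,0,0,0,0,4.7,0,0,0,0,0,4.7,0,0,0]'
python3 - <<'E'
from h import *
print(delta([.62376,-.1521,.045],68.9)); d=snap('wrist','w3')
E
```

```text
t: 2.75
tool_pos: [0.6232, -0.1511, 0.0888]
ee_rot: [0.183, 0.983, 0.0, -0.001]
contact_force: [-1.0, -0.3, -0.1]
width: 0.526
gripper_force: 0.0
t: 3.17
tool_pos: [0.6237, -0.1524, 0.0444]
ee_rot: [0.183, 0.983, 0.0, -0.0]
contact_force: [0.2, -0.2, 0.8]
width: 0.525
gripper_force: 0.0
(array([ 0.01,  0.03, -0.06]), np.float64(68.9), np.float64(0.004904617458208804))
```

View pics/w3.png

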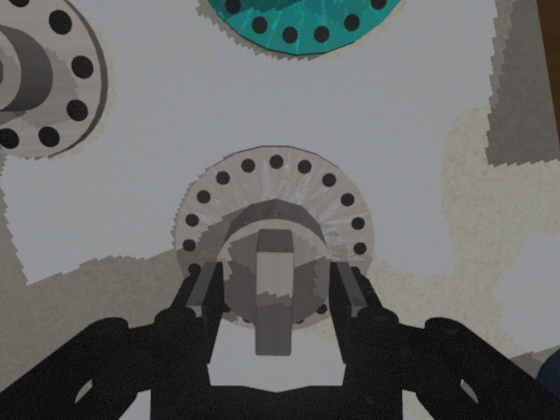

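The fingers straddle the wing centrally (wing at x≈275, fingers at 215 and 340). Now I close and lift.

```bash
for i in 1 2; do python3 -m creep '[0,0,0,0,0,0,0,0,0,0,0,0,0,0,0,0,0,0,0,0,0,0,0,0,0,0,0,0,0,0]' 0.5 70; done
python3 -m creep '[0,0,-0.5,0,0,0,0,0,-3,0,0,0,0,0,-7,0,0,0,0,0,-11,0,0,0,0,0,-15,0,0,0]'
python3 - <<'E'
from h import *
print(delta([.566,.1042,.195],52.6))
E
```

```text
t: 3.63
tool_pos: [0.6246, -0.1538, 0.0461]
ee_rot: [0.184, 0.983, -0.0, 0.001]
contact_force: [-0.7, 1.2, 5.6]
width: 0.145
gripper_force: 71.6
t: 4.05
tool_pos: [0.6247, -0.1538, 0.0461]
ee_rot: [0.184, 0.983, -0.0, 0.001]
contact_force: [-0.8, 1.3, 6.0]
width: 0.146
gripper_force: 71.6
t: 4.47
tool_pos: [0.6227, -0.1534, 0.1942]
ee_rot: [0.184, 0.983, 0.0, -0.002]
contact_force: [0.9, -0.1, -3.5]
width: 0.149
gripper_force: 70.4
(array([14.6 , 21.97, -0.03]), np.float64(68.8), np.float64(16.213238693206506))
```

```bash
python3 -m creep '[2,3,0,0,0,3,4.2,6.3,0,0,0,6,6.4,9.6,0,0,0,9,8.6,12.9,0,0,0,12,10.8,16.2,0,0,0,15]'
python3 - <<'E'
from h import *
print(delta([.566,.1042,.195],52.6))
E
```

```text
t: 4.88
tool_pos: [0.5804, 0.0379, 0.1932]
ee_rot: [0.312, 0.95, -0.0, -0.001]
contact_force: [1.1, 0.2, -2.9]
width: 0.146
gripper_force: 70.4
(array([ 5.09,  4.49, -0.18]), np.float64(53.6), np.float64(1.0280594298995567))
```

```bash
python3 -m creep '[2.5,2.2,0,0,0,1,5,4.4,0,0,0,1,5,4.4,0,0,0,1,5,4.4,0,0,0,1,5,4.4,0,0,0,1]'
python3 - <<'E'
from h import *
print(delta([.566,.1042,.170],52.6))
d=snap('side'); w=snap('wrist'); o=arm.observe(); print(o['tool_pos'],o['contact_force'])
a=d['frame'][130:280,200:340]; a=cv2.resize(a,None,fx=2.8,fy=2.8,interpolation=cv2.INTER_CUBIC); b=cv2.resize(w['frame'][120:420,100:460],None,fx=1.1,fy=1.4)
print(a.shape,b.shape); import pickle; pickle.dump((d,w),open('m3.pkl','wb'))
cv2.imwrite('pics/m3.png',np.hstack([a,b[:420]]))
print(proj(d,[.566,.1042,.107]),proj(w,[.566,.1042,.107]))
E
```

```text
t: 5.3
tool_pos: [0.5669, 0.1013, 0.1935]
ee_rot: [0.319, 0.948, -0.001, -0.001]
contact_force: [0.0, -0.2, -2.9]
width: 0.147
gripper_force: 70.5
(array([0.25, 0.18, 2.35]), np.float64(52.8), np.float64(0.24486258925983861))
[0.56727025 0.10039654 0.19372937] [-0.87414211 -0.43279435 -2.70615945]
(420, 392, 3) (420, 396, 3)
[267.42148734 209.71388244] [277.86425434 213.01881767]
```

View pics/m3.png

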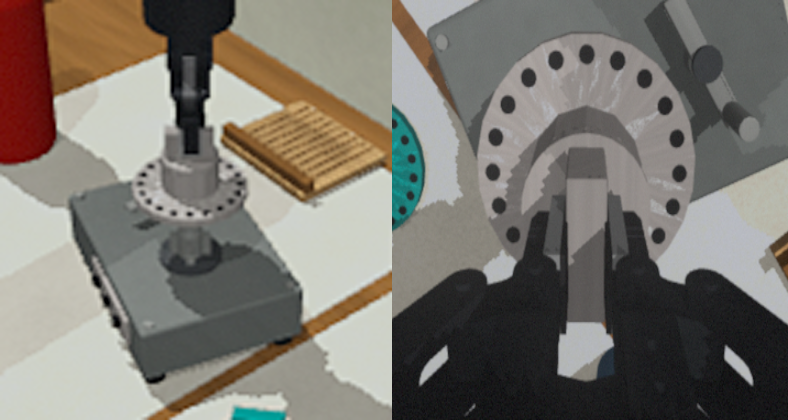

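The plate hangs level above the shaft, and the wrist view shows its cells. I'll measure the plate's centre from these.

Run:
```python
from h import *; import pickle
d,w=pickle.load(open('m3.pkl','rb'))
C=[(587,54),(617,59),(645,79),(668,106),(678,138),(681,172),(673,205),(656,234),(556,60),(528,77),(507,104),(495,138),(491,171),(497,205),(513,234)]
for z in(.1545,.1567,.159):
    P=np.array([plane(w,100+(x-392)/1.1,120+y/1.4,z)[:2] for x,y in C])
    s=np.linalg.lstsq(np.c_[2*P,np.ones(len(P))],(P**2).sum(1),rcond=None)[0]; print(z,s[:2],np.sqrt(s[2]+s[:2]@s[:2]))
o=arm.observe(); a=R.from_quat(o['ee_rot']).apply([1,0,0]);print(o['tool_pos'],a)
off=s[:2]-o['tool_pos'][:2]; print(off, R.from_quat(o['ee_rot']).inv().apply([*off,0]))
```

```text
0.1545 [0.56693787 0.10211496] 0.0454700480070359
0.1567 [0.56623769 0.10264617] 0.04491980869179624
0.159 [0.56550568 0.10320152] 0.0443445584985912
[0.56727025 0.10039654 0.19372937] [-7.95875152e-01  6.05460599e-01  4.53633864e-04]
[-0.00176456  0.00280498] [3.10267402e-03 1.16404042e-03 1.49731038e-07]
```

```bash
python3 -m creep '[0.11,0.11,1,0,0,0,0.11,0.11,2,0,0,0,0.11,0.11,3,0,0,0,0.11,0.11,3.8,0,0,0,0.11,0.11,3.8,0,0,0]'
python3 -m creep '[0,0,0.1,0,0,0,0,0,0.2,0,0,0,0,0,0.3,0,0,0,0,0,0.4,0,0,0,0,0,0.5,0,0,0]'
```

```text
t: 5.82
tool_pos: [0.5657, 0.1026, 0.1525]
ee_rot: [0.319, 0.948, -0.001, -0.002]
contact_force: [-0.2, 0.3, -3.4]
width: 0.146
gripper_force: 70.3
t: 6.23
tool_pos: [0.5672, 0.1032, 0.1517]
ee_rot: [0.319, 0.948, 0.0, 0.0]
contact_force: [0.3, -0.2, -2.5]
width: 0.148
gripper_force: 70.3
```

```bash
python3 -m creep '[0,0,0.1,0,0,0,0,0,0.2,0,0,0,0,0,0.3,0,0,0,0,0,0.3,0,0,0,0,0,0.3,0,0,0]'
```

```text
t: 6.65
tool_pos: [0.5669, 0.1031, 0.1482]
ee_rot: [0.319, 0.948, -0.0, -0.0]
contact_force: [0.1, 0.3, -3.6]
width: 0.15
gripper_force: 70.3
```

```bash
python3 -m creep '[0,0,0.05,0,0,0,0,0,0.1,0,0,0,0,0,0.15,0,0,0,0,0,0.2,0,0,0,0,0,0.2,0,0,0]'
```

```text
t: 7.07
tool_pos: [0.5669, 0.1031, 0.1461]
ee_rot: [0.319, 0.948, -0.0, -0.0]
contact_force: [0.6, 0.7, -3.0]
width: 0.149
gripper_force: 70.3
```

```bash
python3 -m creep '[0,0,0.05,0,0,0,0,0,0.1,0,0,0,0,0,0.15,0,0,0,0,0,0.2,0,0,0,0,0,0.2,0,0,0]'
```

```text
t: 7.48
tool_pos: [0.5669, 0.1031, 0.1441]
ee_rot: [0.319, 0.948, -0.0, -0.0]
contact_force: [-0.6, 0.1, -3.6]
width: 0.141
gripper_force: 70.3
```

```bash
python3 -m creep '[0,0,0.05,0,0,0,0,0,0.1,0,0,0,0,0,0.15,0,0,0,0,0,0.2,0,0,0,0,0,0.2,0,0,0]'
```

```text
t: 7.9
tool_pos: [0.5669, 0.1031, 0.1421]
ee_rot: [0.319, 0.948, -0.0, -0.0]
contact_force: [0.3, -0.7, -3.1]
width: 0.152
gripper_force: 70.3
```

```bash
python3 -m creep '[0,0,0.05,0,0,0,0,0,0.1,0,0,0,0,0,0.15,0,0,0,0,0,0.15,0,0,0,0,0,0.15,0,0,0]'
```

```text
t: 8.32
tool_pos: [0.567, 0.1031, 0.1407]
ee_rot: [0.319, 0.948, -0.0, -0.0]
contact_force: [-0.0, -0.0, -3.5]
width: 0.145
gripper_force: 70.3
```

```bash
python3 -m creep '[0,0,0.05,0,0,0,0,0,0.1,0,0,0,0,0,0.1,0,0,0,0,0,0.1,0,0,0,0,0,0.1,0,0,0]'
```

```text
t: 8.73
tool_pos: [0.567, 0.1031, 0.1398]
ee_rot: [0.319, 0.948, -0.0, -0.0]
contact_force: [0.3, -0.4, -3.4]
width: 0.143
gripper_force: 70.3
```

```bash
python3 -m creep '[0,0,0.1,0,0,0,0,0,0.2,0,0,0,0,0,0.2,0,0,0,0,0,0.2,0,0,0,0,0,0.2,0,0,0]'
```

```text
t: 9.15
tool_pos: [0.567, 0.1031, 0.1377]
ee_rot: [0.319, 0.948, -0.0, -0.0]
contact_force: [1.4, -0.9, -3.2]
width: 0.145
gripper_force: 70.4
```

```bash
python3 -m creep '[0,0,0.1,0,0,0,0,0,0.2,0,0,0,0,0,0.2,0,0,0,0,0,0.2,0,0,0,0,0,0.2,0,0,0]'
```

```text
t: 9.57
tool_pos: [0.567, 0.1031, 0.1357]
ee_rot: [0.319, 0.948, -0.0, -0.0]
contact_force: [0.5, -0.1, -2.7]
width: 0.146
gripper_force: 70.4
```

```bash
python3 -m creep '[0,0,0.1,0,0,0,0,0,0.2,0,0,0,0,0,0.3,0,0,0,0,0,0.4,0,0,0,0,0,0.4,0,0,0]'
```

```text
t: 9.98
tool_pos: [0.5669, 0.1031, 0.1314]
ee_rot: [0.319, 0.948, -0.0, -0.0]
contact_force: [0.2, -0.1, -3.4]
width: 0.147
gripper_force: 70.4
```

```bash
python3 -m creep '[0,0,0.1,0,0,0,0,0,0.2,0,0,0,0,0,0.3,0,0,0,0,0,0.4,0,0,0,0,0,0.4,0,0,0]'
```

```text
t: 10.4
tool_pos: [0.5669, 0.1031, 0.1274]
ee_rot: [0.319, 0.948, -0.0, -0.0]
contact_force: [-0.0, -0.2, -2.7]
width: 0.144
gripper_force: 70.4
```

```bash
python3 -m creep '[0,0,0.1,0,0,0,0,0,0.2,0,0,0,0,0,0.3,0,0,0,0,0,0.4,0,0,0,0,0,0.4,0,0,0]'
```

```text
t: 10.82
tool_pos: [0.5669, 0.1031, 0.1234]
ee_rot: [0.319, 0.948, -0.0, -0.0]
contact_force: [0.6, 0.5, -2.8]
width: 0.145
gripper_force: 70.4
```

```bash
python3 -m creep '[0,0,0.05,0,0,0,0,0,0.1,0,0,0,0,0,0.15,0,0,0,0,0,0.15,0,0,0,0,0,0.15,0,0,0]'
```

```text
t: 11.23
tool_pos: [0.567, 0.1031, 0.1222]
ee_rot: [0.319, 0.948, -0.0, -0.0]
contact_force: [0.4, -0.7, -2.4]
width: 0.148
gripper_force: 70.4
```

```bash
python3 -m creep '[0,0,0.04,0,0,0,0,0,0.08,0,0,0,0,0,0.1,0,0,0,0,0,0.1,0,0,0,0,0,0.1,0,0,0]'
```

```text
t: 11.65
tool_pos: [0.567, 0.1031, 0.1212]
ee_rot: [0.319, 0.948, -0.0, -0.0]
contact_force: [-0.2, 1.1, -1.6]
width: 0.144
gripper_force: 70.4
```

```bash
python3 -m creep '[0,0,0.04,0,0,0,0,0,0.05,0,0,0,0,0,0.05,0,0,0,0,0,0.05,0,0,0,0,0,0.05,0,0,0]'
```

```text
t: 12.07
tool_pos: [0.567, 0.1031, 0.1211]
ee_rot: [0.319, 0.948, 0.0, 0.0]
contact_force: [-1.5, -0.8, -0.3]
width: 0.145
gripper_force: 70.9
```

```bash
python3 -m creep '[0,0,0.04,0,0,0,0,0,0.06,0,0,0,0,0,0.06,0,0,0,0,0,0.06,0,0,0,0,0,0.06,0,0,0]'
```

```text
t: 12.48
tool_pos: [0.567, 0.1032, 0.1211]
ee_rot: [0.319, 0.948, 0.0, 0.0]
contact_force: [-4.2, -1.0, 5.0]
width: 0.146
gripper_force: 71.7
```

```bash
python3 -m creep '[0,0,0.04,0,0,0,0,0,0.08,0,0,0,0,0,0.08,0,0,0,0,0,0.08,0,0,0,0,0,0.08,0,0,0]'
```

```text
t: 12.9
tool_pos: [0.5671, 0.1031, 0.1211]
ee_rot: [0.319, 0.948, 0.0, 0.001]
contact_force: [-5.5, -1.3, 8.8]
width: 0.145
gripper_force: 72.1
```

Firm stop at TCP z 0.1211, which matches seat plus grasp offset, so the plate is home. Now I ease off, release and rise.

```bash
python3 -m creep '[0,0,-0.12,0,0,0,0,0,-0.12,0,0,0,0,0,-0.12,0,0,0,0,0,-0.12,0,0,0,0,0,-0.12,0,0,0]' - 20
python3 -m creep '[0,0,0,0,0,0,0,0,0,0,0,0,0,0,0,0,0,0,0,0,0,0,0,0,0,0,0,0,0,0]' 4 20
python3 -m creep '[0,0,-0.5,0,0,0,0,0,-2,0,0,0,0,0,-4,0,0,0,0,0,-7,0,0,0,0,0,-10,0,0,0]'
python3 - <<'E'
from h import *; import pickle
w=snap('wrist'); t=snap('top'); pickle.dump((w,t),open('m4.pkl','wb'))
a=cv2.resize(w['frame'],(560,420)); b=cv2.resize(t['frame'][170:260,200:310],None,fx=2.0,fy=2.0,interpolation=cv2.INTER_CUBIC)
c=np.zeros((420,220,3),np.uint8); c[:180]=b; cv2.imwrite('pics/m4.png',np.hstack([a,c]))
o=arm.observe();print(o['tool_pos'],o['contact_force'],o['joint_pos'],proj(w,[.611,.181,.1215]),proj(w,[.5847,.1799,.0985]),proj(w,[.566,.1042,.142]))
E
```

```text
t: 13.32
tool_pos: [0.5671, 0.1032, 0.1211]
ee_rot: [0.319, 0.948, 0.0, 0.0]
contact_force: [-4.4, 0.4, 5.0]
width: 0.143
gripper_force: 71.7
t: 13.73
tool_pos: [0.567, 0.1031, 0.1202]
ee_rot: [0.319, 0.948, -0.0, -0.0]
contact_force: [0.5, -0.4, -0.2]
width: 0.47
gripper_force: 0.0
t: 14.15
tool_pos: [0.5665, 0.103, 0.2211]
ee_rot: [0.319, 0.948, -0.0, -0.001]
contact_force: [-0.5, 0.6, 0.0]
width: 0.464
gripper_force: 0.0
[0.5688769  0.10336297 0.22787057] [ 0.13975783 -0.04976909  0.56885784] [ 1.20880453e-01  2.14730270e-02  1.30896548e+00  3.00372078e-05
  1.80035892e+00 -8.01048756e-01] [404.81438512 195.53711418] [373.98981806 160.69127991] [275.58912852 219.42165402]
```

View pics/m4.png

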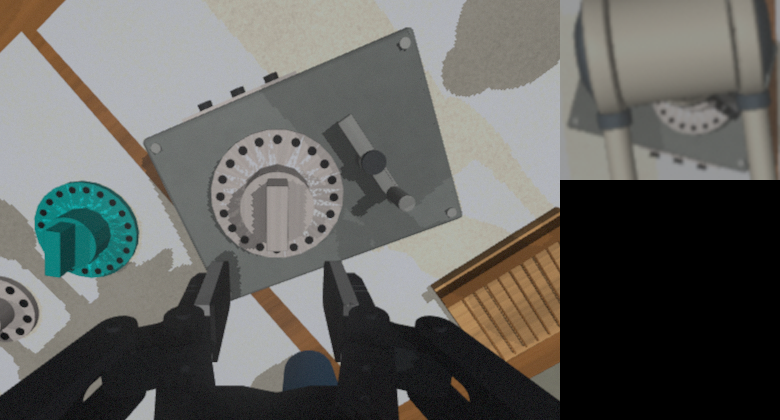

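The plate is home. The pin top shows at (406,203) and the pivot cap at (373,161).

Run:
```python
from h import *; import pickle
w,t=pickle.load(open('m4.pkl','rb'))
pn=plane(w,406,203,.1215); print('pin',pn,'pivot',plane(w,373,161,.0985))
P=.5*(pn+[.6113,.181,.1215]); print(P)
v=np.array([.5847,.1799]); a=P[:2]-v; print(np.linalg.norm(a),np.degrees(np.arctan2(*a[::-1])))
print(delta([P[0],P[1],.1],130))
```

```text
pin [0.61604055 0.17888049 0.1215    ] pivot [0.58445489 0.17920276 0.0985    ]
[0.61367027 0.17994024 0.1215    ]
0.028970302017333752 0.07959332629845813
(array([ 1.16,  8.71, 12.84]), np.float64(52.8), np.float64(-77.17527794051921))
```

```bash
python3 -m creep '[0.3,2.5,0,0,0,-7,0.6,5,0,0,0,-14,0.9,7.5,0,0,0,-21,1.2,8.7,0,0,0,-28,1.2,8.7,0,0,0,-35]' 4.5 30
python3 -m creep '[0,0,0,0,0,-7,0,0,0,0,0,-14,0,0,0,0,0,-21,0,0,0,0,0,-28,0,0,0,0,0,-35]'
python3 -m creep '[0,0,1,0,0,-7,0,0,3,0,0,-7,0,0,5,0,0,-7,0,0,7,0,0,-7,0,0,7,0,0,-7]'
python3 - <<'E'
from h import *; import pickle
print(delta([.6145,.180,.1],130)); w=snap('wrist','w5'); pickle.dump(w,open('w5.pkl','wb')); o=arm.observe(); print(o['tool_pos'],o['contact_force'],proj(w,[.6145,.18,.1215]))
E
```

```text
t: 14.67
tool_pos: [0.6104, 0.1822, 0.2193]
ee_rot: [0.015, 1.0, 0.0, -0.001]
contact_force: [-0.4, 0.4, 0.3]
width: 0.531
gripper_force: 0.0
t: 15.08
tool_pos: [0.61, 0.1797, 0.2203]
ee_rot: [-0.285, 0.958, 0.0, -0.0]
contact_force: [0.1, -0.4, 0.1]
width: 0.531
gripper_force: 0.0
t: 15.5
tool_pos: [0.608, 0.1792, 0.1449]
ee_rot: [-0.341, 0.94, 0.0, -0.004]
contact_force: [-1.1, 0.0, -0.7]
width: 0.526
gripper_force: 0.0
(array([-0.58, -0.37,  4.48]), np.float64(129.8), np.float64(-0.17766908029182105))
[0.60860733 0.17934723 0.14742792] [-0.78439663 -0.15281532  0.88827352] [268.26811321 265.46202751]
```

View pics/w5.png

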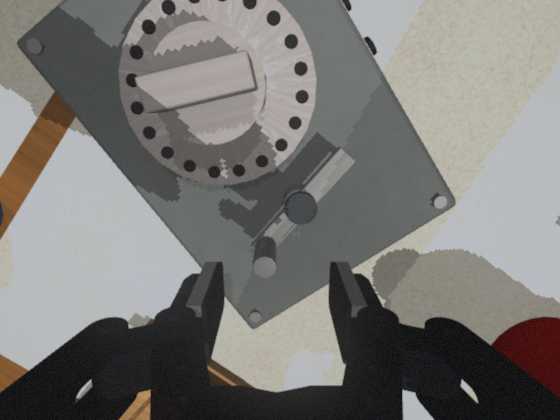

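The pin top appears at (265,265), close to the predicted (268,265), between the finger lines. Now I go down around it.

```bash
python3 - <<'E'
from h import *; import pickle
w=pickle.load(open('w5.pkl','rb')); p=plane(w,265,265,.1215); print(p,plane(w,301,207,.0985)); print(delta([p[0],p[1],.1]))
E
python3 -m creep '[-0.3,-0.25,0,0,0,0,-0.55,-0.4,0.5,0,0,0,-0.55,-0.4,2,0,0,0,-0.55,-0.4,3.5,0,0,0,-0.55,-0.4,4.5,0,0,0]'
python3 -m creep '[0,0,0,0,0,0,0,0,0,0,0,0,0,0,0,0,0,0,0,0,0,0,0,0,0,0,0,0,0,0]' 0.5 30
python3 -m creep '[0,0,0,0,0,0,0,0,0,0,0,0,0,0,0,0,0,0,0,0,0,0,0,0,0,0,0,0,0,0]'
```

```text
[0.6153455  0.17859112 0.1215    ] [0.58514647 0.17820783 0.0985    ]
(array([-0.49, -0.5 ,  4.74]), np.float64(129.8), None)
t: 15.97
tool_pos: [0.6175, 0.1802, 0.1057]
ee_rot: [-0.341, 0.94, -0.0, 0.001]
contact_force: [-0.2, -0.4, -0.6]
width: 0.527
gripper_force: 0.0
t: 16.38
tool_pos: [0.6177, 0.1801, 0.1069]
ee_rot: [-0.34, 0.94, -0.0, 0.001]
contact_force: [2.2, -0.1, 0.3]
width: 0.117
gripper_force: 29.4
t: 16.8
tool_pos: [0.6177, 0.1801, 0.1068]
ee_rot: [-0.34, 0.94, -0.0, 0.001]
contact_force: [5.7, -0.1, 4.5]
width: 0.12
gripper_force: 29.8
```

Run:
```python
import numpy as np
th=np.radians(np.linspace(0.5,78.5,21)); p=3*np.c_[np.cos(th),np.sin(th)]
e=np.array([[-.768,-.640],[-.640,.768]])
for k in range(4): print(np.round((p[5*k+1:5*k+6]-p[5*k])@e.T,2).tolist())
```

```text
[[-0.12, 0.16], [-0.24, 0.33], [-0.34, 0.51], [-0.43, 0.69], [-0.5, 0.88]]
[[-0.06, 0.19], [-0.11, 0.39], [-0.15, 0.59], [-0.17, 0.8], [-0.18, 1.0]]
[[0.01, 0.2], [0.03, 0.41], [0.06, 0.61], [0.11, 0.81], [0.17, 1.0]]
[[0.07, 0.19], [0.16, 0.38], [0.26, 0.55], [0.37, 0.73], [0.49, 0.89]]
```

```bash
python3 -m creep '[-0.12,0.16,0,0,0,0,-0.24,0.33,0,0,0,0,-0.34,0.51,0,0,0,0,-0.43,0.69,0,0,0,0,-0.5,0.88,0,0,0,0]'
python3 -m creep '[-0.06,0.19,0,0,0,0,-0.11,0.39,0,0,0,0,-0.15,0.59,0,0,0,0,-0.17,0.8,0,0,0,0,-0.18,1.0,0,0,0,0]'
```

```text
t: 17.22
tool_pos: [0.6176, 0.1884, 0.1068]
ee_rot: [-0.34, 0.941, -0.002, 0.003]
contact_force: [12.4, -5.8, 1.5]
width: 0.121
gripper_force: 29.8
t: 17.63
tool_pos: [0.6145, 0.199, 0.1071]
ee_rot: [-0.34, 0.94, -0.001, 0.006]
contact_force: [21.1, 0.2, -2.9]
width: 0.124
gripper_force: 29.5
```

```bash
cat > nose.py <<'E'
from h import *
def prof(w,v=(.585,.179)):
    g=cv2.GaussianBlur(cv2.cvtColor(w['frame'],cv2.COLOR_BGR2GRAY),(3,3),0); out=[]
    for a in range(150,275,5):
        s=[]
        for r in(.018,.024,.030,.035):
            u,vv=proj(w,[v[0]+r*np.cos(np.radians(a)),v[1]+r*np.sin(np.radians(a)),.0915]); i,j=int(round(vv)),int(round(u))
            s.append(int(g[i,j]) if 0<=i<420 and 0<=j<560 else -1)
        out.append((a,s))
    return out
if __name__=='__main__':
    import pickle
    for a,b in zip(prof(pickle.load(open('w5.pkl','rb'))),prof(snap('wrist'))): print(a[0],a[1],b[1])
    o=arm.observe(); print(o['tool_pos'],o['contact_force'],o['moment'])
E
python3 nose.py
```

```text
150 [101, 100, 101, 102] [123, 109, 112, 113]
155 [100, 101, 103, 103] [123, 111, 114, 113]
160 [121, 101, 104, 104] [122, 119, 115, 114]
165 [138, 117, 103, 102] [122, 122, 113, 113]
170 [141, 141, 143, 129] [123, 122, 124, 113]
175 [152, 140, 144, 145] [122, 122, 124, 125]
180 [149, 149, 137, 137] [122, 122, 123, 126]
185 [145, 147, 148, 149] [122, 123, 124, 126]
190 [144, 132, 92, 69] [122, 124, 124, 125]
195 [119, 88, 90, 74] [122, 124, 124, 124]
200 [87, 78, 75, 74] [158, 125, 125, 127]
205 [89, 73, 76, 75] [159, 160, 145, 124]
210 [73, 75, 76, 76] [163, 162, 163, 163]
215 [73, 74, 75, 100] [160, 161, 160, 161]
220 [74, 74, 80, 104] [157, 157, 156, 157]
225 [73, 73, 112, 167] [155, 156, 144, 114]
230 [74, 75, 137, 169] [153, 82, 123, 126]
235 [75, 77, 165, 52] [95, 72, 181, 57]
240 [74, 107, 168, 50] [82, 77, 184, 58]
245 [74, 106, 166, 119] [83, 73, 184, 176]
250 [72, 100, 146, 110] [81, 74, 183, 180]
255 [73, 73, 111, 113] [80, 110, 185, 188]
260 [73, 68, 47, 47] [81, 72, 52, 108]
265 [72, 65, 86, 57] [82, 85, 67, 135]
270 [73, 67, 107, 109] [81, 81, 178, 179]
[0.61431623 0.19974267 0.10707692] [17.63354545  4.20331498 -2.98819847] [ 0.64794925 -3.27892752  0.23502381]
```

The nose profile shows the tail now at about 35.5° in world axes (keeper about 49°). The pin has slid about 6 mm off the pad centre and side load has built up. I'll open, recentre and continue.

```bash
python3 -m creep '[0,0,0,0,0,0,0,0,0,0,0,0,0,0,0,0,0,0,0,0,0,0,0,0,0,0,0,0,0,0]' 3.2 20
python3 - <<'E'
from h import *
from nose import prof
w=snap('wrist')
for a,s in prof(w):
    if 195<a<245: print(a,s)
print(delta([.6094,.1964,.102]),arm.observe()['tool_pos'])
E
```

```text
t: 18.1
tool_pos: [0.6093, 0.1989, 0.105]
ee_rot: [-0.341, 0.94, 0.0, -0.001]
contact_force: [0.2, -0.2, -0.4]
width: 0.377
gripper_force: 0.0
200 [103, 124, 124, 126]
205 [153, 145, 123, 127]
210 [161, 161, 162, 162]
215 [161, 162, 163, 164]
220 [157, 157, 157, 157]
225 [155, 155, 157, 156]
230 [154, 140, 113, 126]
235 [134, 73, 158, 56]
240 [83, 75, 184, 57]
(array([ 0.17, -0.19,  0.32]), np.float64(129.8), None) [0.60949417 0.19892612 0.10515673]
```

```bash
python3 - <<'E'
import numpy as np
th=np.radians(np.linspace(38,78,11)); p=3*np.c_[np.cos(th),np.sin(th)]
e=np.array([[-.768,-.640],[-.640,.768]])
for k in range(2): print(np.round((p[5*k+1:5*k+6]-p[5*k])@e.T,2).tolist())
E
python3 -m creep '[0.15,0.1,0.2,0,0,0,0.15,0.1,0.2,0,0,0,0.15,0.1,0.2,0,0,0,0.15,0.1,0.2,0,0,0,0.15,0.1,0.2,0,0,0]' 1.9 20
```

```text
[[0.0, 0.21], [0.02, 0.42], [0.05, 0.63], [0.09, 0.83], [0.15, 1.03]]
[[0.07, 0.2], [0.16, 0.39], [0.26, 0.57], [0.37, 0.75], [0.49, 0.92]]
t: 18.57
tool_pos: [0.6082, 0.1987, 0.1037]
ee_rot: [-0.341, 0.94, -0.0, 0.0]
contact_force: [-0.4, -0.5, -0.0]
width: 0.222
gripper_force: 0.0
```

```bash
python3 -m creep '[0,0.21,0,0,0,0,0.02,0.42,0,0,0,0,0.05,0.63,0,0,0,0,0.09,0.83,0,0,0,0,0.15,1.03,0,0,0,0]'
python3 -m creep '[0.07,0.2,0,0,0,0,0.16,0.39,0,0,0,0,0.26,0.57,0,0,0,0,0.37,0.75,0,0,0,0,0.49,0.92,0,0,0,0]'
python3 - <<'E'
from h import *
from nose import prof
w=snap('wrist')
for a,s in prof(w):
    if 195<a: print(a,s)
print(arm.observe()['tool_pos'],arm.observe()['contact_force'])
E
```

```text
t: 18.98
tool_pos: [0.6005, 0.2058, 0.1038]
ee_rot: [-0.341, 0.94, -0.0, 0.0]
contact_force: [3.4, -0.5, -0.0]
width: 0.22
gripper_force: 1.1
t: 19.4
tool_pos: [0.5905, 0.2097, 0.1036]
ee_rot: [-0.341, 0.94, 0.0, -0.0]
contact_force: [2.3, -0.2, -0.1]
width: 0.221
gripper_force: 1.0
200 [80, 80, 81, 124]
205 [77, 80, 121, 124]
210 [79, 81, 123, 123]
215 [80, 80, 123, 111]
220 [80, 80, 118, 169]
225 [78, 76, 86, 175]
230 [79, 71, 152, 173]
235 [76, 70, 118, 49]
240 [80, 69, 122, 43]
245 [102, 93, 76, 94]
250 [102, 102, 103, 103]
255 [103, 103, 104, 103]
260 [100, 100, 101, 100]
265 [98, 99, 102, 100]
270 [99, 98, 116, 117]
[0.59019313 0.20976994 0.10357454] [1.77547698 0.09127126 0.14607764]
```

The nose is now at about 257.5° in world axes, along the line from pivot to shaft (255.8°), and the push force was only about 2 N. I open, rise clear and re-check.

```bash
python3 -m creep '[0,0,0,0,0,0,0,0,0,0,0,0,0,0,0,0,0,0,0,0,0,0,0,0,0,0,0,0,0,0]' 3.5 20
python3 -m creep '[0,0,-1,0,0,0,0,0,-3,0,0,0,0,0,-6,0,0,0,0,0,-9,0,0,0,0,0,-9,0,0,0]'
python3 -m creep '[1,0,0,0,0,0,2,0,-1,0,0,0,2,0,-1,0,0,0,2,0,-1,0,0,0,2,0,-1,0,0,0]'
python3 - <<'E'
from h import *
w=snap('wrist','w9'); g=cv2.GaussianBlur(cv2.cvtColor(w['frame'],cv2.COLOR_BGR2GRAY),(3,3),0)
v=(.585,.179)
for a in range(236,282,3):
    print(a,[int(g[tuple(int(round(q)) for q in proj(w,[v[0]+r*np.cos(np.radians(a)),v[1]+r*np.sin(np.radians(a)),.0915])[::-1])]) for r in(.018,.022,.027,.032,.036)])
t=78*np.pi/180;print(proj(w,[v[0]+.03*np.cos(t),v[1]+.03*np.sin(t),.1215]),arm.observe()['tool_pos'],arm.observe()['contact_force'])
# plate cells at home height: dark blobs on the disc, circle fit
k=cv2.morphologyEx(g,cv2.MORPH_BLACKHAT,np.ones((15,15)));n,l,st,c=cv2.connectedComponentsWithStats((k>45).astype(np.uint8))
P=np.array([plane(w,*c[i],.083)[:2] for i in range(1,n) if 15<st[i,4]<200]);r=np.linalg.norm(P-[.566,.1042],axis=1);P=P[(r<.05)&(r>.04)]
s=np.linalg.lstsq(np.c_[2*P,np.ones(len(P))],(P**2).sum(1),rcond=None)[0];print(len(P),s[:2],np.sqrt(s[2]+s[:2]@s[:2]))
E
```

```text
t: 19.87
tool_pos: [0.5906, 0.2096, 0.1034]
ee_rot: [-0.341, 0.94, 0.0, -0.0]
contact_force: [-0.0, -0.7, -0.5]
width: 0.407
gripper_force: 0.0
t: 20.28
tool_pos: [0.5929, 0.2102, 0.2027]
ee_rot: [-0.341, 0.94, -0.0, 0.006]
contact_force: [0.1, 0.8, 1.9]
width: 0.408
gripper_force: 0.0
t: 20.7
tool_pos: [0.5755, 0.1968, 0.2039]
ee_rot: [-0.34, 0.94, 0.0, 0.0]
contact_force: [0.1, -0.1, -0.4]
width: 0.408
gripper_force: 0.0
236 [71, 100, 110, 79, 42]
239 [79, 88, 125, 80, 39]
242 [112, 82, 137, 104, 61]
245 [124, 115, 82, 88, 101]
248 [127, 127, 86, 80, 77]
251 [129, 128, 87, 87, 86]
254 [130, 129, 89, 89, 88]
257 [130, 128, 89, 88, 87]
260 [128, 126, 110, 91, 85]
263 [126, 125, 125, 122, 84]
266 [126, 124, 124, 124, 99]
269 [126, 124, 120, 132, 134]
272 [124, 122, 113, 146, 147]
275 [113, 85, 96, 147, 139]
278 [99, 73, 93, 145, 103]
281 [65, 83, 91, 146, 68]
[273.80310548 245.79366428] [0.57542881 0.19687314 0.20331258] [-0.66624693  0.46325937 -0.03246423]
18 [0.56662826 0.10467561] 0.04505905729999914
```

Numeric check from above: the cell circle fitted at home height has a radius of 45.06 mm (it was 45.05 mm on the table) and is centred on the shaft. The keeper nose is at about 257°, which is about 1.59 rad, and the robot is clear.

```bash
python3 -c "
from station import arm
print(arm.sign_off())"
```

```text
the job is handed in; nothing more can be done
None
```

The job is handed in at about 21 s: the seed plate is fully home on the splined shaft (it meshed on the way down with no turning needed, at most about 9 N push), the keeper is at about 1.59 rad over its rim, nothing else was touched, and the final check was by measurement from a wrist image rather than by eye.

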